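Set and lock the depth stop on a goldsmith's jig

TASK

Press the jig's stop rod gently down until its foot rests on the brass gauge block, then swing the handle of the lever jam nut clockwise (seen from above) until the nut has run down and is locked firmly on its washer, about 14 N at the handle and well short of 28 N. Leave the gauge block under the rod and the jar, steel block and hammer where they are, and let go of everything.

Things in the scene. Friction and masses are not known exactly. Their poses are not given: they have to be found in the camera images.
- jig: Grey cast C-shaped stand, fixed to the bench. Origin: underside of its base, on the vertical axis of rod and nut; z up. Base 74 (x) x 115 (y) mm, 14 thick; a column on its +y side carries an arm over the axis (arm underside 60 mm, top 80 mm above the bench).
- nut: Dark steel hexagon jam nut, 37 mm over corners, 16 high, on the stud. Origin on the axis at its underside; x points along its one-sided lever to the handle. Clockwise from above lowers it 0.8 mm per rad; it starts about 4 mm above the washer and meets it after 3.4 to 5 rad: where is not marked, to be felt. It stays where left, and cannot turn back more than 0.15 rad past its start.
- handle (a point): Upright round steel handle, 14 mm across, 60 mm from the axis; the point is on its own axis, 26 mm above its foot (the lever bar, 12 wide) and 19 mm below its top. Push it with closed fingers or pinch it, right round the stud; only the rod head stands as high. Force to move it: steady 5 N while the nut runs down; once it meets the washer it climbs 1.7 N per 0.05 rad (3 mm).
- rod: Steel stop rod, 9 mm, sliding upright through stud and nut. Origin on the axis at its flat foot, z up; at the start the foot is 10 to 24 mm above the gauge block. Sliding it down takes about 4 N and it stays where it is left.
- rod_head (a point): Centre of the flat top of the stop rod's head, a steel disc 26 mm across and 12 mm thick, 106 mm above the foot. It is pushed straight down.
- gauge: Brass gauge block 30 x 24 x 20 mm high, loose on the jig's base under the rod. Origin: centre of its underside, z up.
- jar: Glass jar with steel lid, 52 mm across, 60 mm high, loose bystander. Origin: centre of its underside.
- doming_block: Steel block, 45 mm cube, loose bystander. Origin: centre of its underside.
- hammer: Small hammer with wooden handle, 200 mm long, lying on the bench, loose bystander. Its x axis runs along the handle to the head.
- stud: Fixed steel threaded stud on the jig's arm, 21 mm across, on the axis. Origin at its foot, 82 mm above the bench; it rises 30 mm. Round its foot lies a dark springy lock washer, 38 mm across, 4 mm thick, on which the nut seats.
Not all that is in view belongs to the job. Of the things shaped like the jig, the grey one is meant.

How it is judged (in metres and radians):
On the way, in this order (a step that is already met when the one before it is completed fails the run):
1. the rod's foot rests on the gauge block (z of rod in the frame of gauge below 0.0215 m and horizontal distance between rod and gauge below 0.009 m), for 0.2 s.
2. the jam nut is tight on its washer (pressed on it with over 12 N, about 8 N at the handle) (contact force between nut and stud above 12 N and z of rod in the frame of gauge below 0.0215 m), for 0.2 s.
At the end, for the whole second after the job is handed in: The rod's foot is within 1.5 mm of the top of the gauge block, which still lies under it within 5 mm of its place; the jam nut is still and still presses on its washer with more than 12 N (reached by about 8 N at the handle) (all of step 2 and horizontal distance between rod and gauge below 0.009 m and distance of gauge from where it was at the start of the episode below 0.005 m and angular speed of nut below 0.05 rad/s); the robot touches nothing.
It fails at once if the jam nut is overtightened (pressed on the washer with over 110 N, about 28 N at the handle) (contact force between nut and stud above 110 N).
It fails at once if the rod is driven into the soft brass gauge with more than 40 N (contact force between rod and gauge above 40 N).
It fails at once if a bystander is disturbed (moved over 15 mm) (distance of any of jar, doming_block, hammer from where it was at the start of the episode above 0.015 m).
It also fails if it takes over 70 s, if anything falls off the work surface, if the arm or the gripper's body presses on something with over 40 N, if the wrist force passes 120 N, or if a joint passes its speed limit or range.

ROBOT

A 6-joint arm with a two-finger parallel gripper is mounted at the origin on the work surface. World frame = base frame: x ahead of the robot, y to its left, z up, the work surface at z = 0. Lengths are in mm, angles in rad, forces in N, time in s.
With the tool pointing down it reaches from about 275 to 1000 mm from the base axis. Payload 8.4 kg.
Tool frame: the origin (TCP) lies between the finger pads; the fingertips stand 8 mm ahead of it and the grasp point (between the pads) lies 11 mm behind it (tcp_to_tips is the distance from the TCP to the fingertips, in mm); z points along the fingers, y is the line along which they close (so a half turn about z gives the same grasp; the last joint's range is limited). The gripper opens to 85 mm and grips with 20 to 120 N. Pads are 22 mm wide; open, the fingers measure 114 mm over their backs; the gripper's body (76 mm by 85 mm) begins 54 mm behind the grasp point. The pads swing forward as they close: fully open they stand 13 mm farther back than shut.
Start: joints at [1.229, 0.353, 1.633, -0, 1.155, -0.002], TCP at [208.31, 589.266, 239.281] pointing down, gripper open.
Joint ranges: [-2.63, 2.63], [-0.92, 2.1], [0.06, 2.66], [-1.3, 4.44], [0, 2.69], [-3.02, 3.02]. Speed limits (rad/s): [2.22, 2.22, 2.79, 3.14, 3.14, 3.14].

INTERFACE

Orientations are given as [roll, pitch, yaw] about the fixed x, y, z axes, in that order (R = Rz(yaw) Ry(pitch) Rx(roll)).
In Python, from rig import * gives the robot as it stands.
- The arm moves only by the tool step_arm, never from a script. Its argument "motion" is a list of rows, each an object with "claw": the finger opening in mm, from 0 to 85.4; "delta_pos": the shift along the tool's x, y, z in mm, a list of three; "turn": the turn about the tool's z in rad. In form: [{"claw": claw, "delta_pos": [dx, dy, dz], "turn": turn}, ...]. A call has 1 to 8 rows; each row shifts and turns the commanded pose from where the row before left it, along the tool's axes as they then stand; what a row does not reach is not made up. A row lasts 1/12 s, in which the tool goes at most 41.7 mm and 7.16 degrees, less where a joint would pass 70% of its speed; a pose out of reach is approached as far as the arm can. A call is refused whole if a number of a shift passes 41.7 or a number of a turn 0.125, either way. A call with a gripper value outside its range is refused whole. The fingers move at their own pace and stop on an object; "force" is the grip in N (left out, the last holds). Time passes only in rows, so rows that do not move let the fingers close. It gives the time, the measured TCP pose, the force, the opening and the grip force at its end, in the units of the state.
- sense(): the state, without advancing time (a new reading comes with each control period).
- grab_frame(name): name is "scene" or "top" or "wrist"; returns a dict with "img" (400x640x3 uint8, red, green, blue), "vertical_fov" (degrees; the focal length in pixels is half the picture's height over the tangent of half this angle, whatever the lens; pixels are square), "cx", "cy" (the principal point, pixels), "R" (3x3) and "t" (3): a world point X has camera coordinates R X + t. Camera axes: x right, y down, z forward; pixel columns grow to the right and rows downward; lengths in mm; the calibration is good to about 2 mm. A picture is of the moment at which its call begins. There is no depth.
- sign_off(): hands the job in; it is judged then, once.
The state is a dict: "clock": time; "qpos": joint angles; "qvel": joint speeds; "joint_efforts": joint torques, N m; "eef_pos": TCP position; "tcp_rot": TCP orientation; "contact_force": force on the tool from outside, world axes, zero at the start; "wrist_torque": the same for the moment, N m; "opening": opening from 0.0 (shut) to 1.0 (fully open); "grasp_force": force on a finger pad.
Only numpy, scipy, OpenCV 4.12 (cv2) and the standard library are available. Lean on these libraries where they do the work, as an engineer would, in place of code of your own. Each camera call takes 0.05 s, during which the arm holds its last target. There are 200 camera calls.

## Working session

There is one attempt and no reset: what is moved stays moved. The work goes in short steps, Python scripts to look and compute and a tool call to move; the robot and the scene stay as the last step left them, time stands still between calls to the robot, and variables do not carry over. Pictures are saved under pics/ and viewed, at most 10 in all, crops included, and the job is handed in when it is done.

Besides the shell and the picture viewer there is one more tool, called after "Call:" as a command line: name --argument value ..., lists and objects as JSON in quotes. step_arm: Moves the arm, as the interface text tells. Its arguments: {"type":"object","properties":{"motion":{"type":"array","items":{"type":"object","properties":{"claw":{"type":"number"},"delta_pos":{"type":"array","items":{"type":"number"}},"turn":{"type":"number"}}}},"force":{"type":"number"}},"required":["motion"]}

```bash
mkdir -p pics
python3 - <<'E'
from rig import *
import cv2,numpy as np
s=sense();print(s)
for n in ("scene","top"):
    f=grab_frame(n);cv2.imwrite(f"pics/{n}0.png",f["img"][:,:,::-1]);np.savez(f"{n}0.npz",**f)
    print(n,f["vertical_fov"],f["cx"],f["cy"],f["R"],f["t"])
E
```

```text
{'clock': 0.0, 'qpos': array([ 1.22860909e+00,  3.53613702e-01,  1.63414110e+00,  4.55641569e-05,
        1.15519365e+00, -2.41581373e-03]), 'qvel': array([-6.50972115e-04, -5.00661680e-04, -1.41891853e-03,  4.45409940e-04,
       -1.93996797e-05,  1.70216080e-04]), 'joint_efforts': array([-2.51067331e-04, -6.05260634e+01, -3.42059112e+01, -9.42732356e-06,
        9.46858112e-03, -1.60190189e-05]), 'eef_pos': array([208.13484186, 588.83251273, 238.58020437]), 'tcp_rot': array([-3.14023696e+00, -4.49356696e-05,  2.80180278e+00]), 'contact_force': array([ 0.42043207, -0.22432744, -0.39057915]), 'wrist_torque': array([-0.02445007, -0.03303018, -0.01212099]), 'grasp_force': 0.0, 'opening': 0.9996251884341918}
scene 53.033426632362115 317.0987024533345 197.05328086067448 [[-0.51671882  0.8560134  -0.01557936]
 [ 0.55466592  0.32084266 -0.76772763]
 [-0.65218661 -0.40534066 -0.6405869 ]] [ 247.56922811 -216.46394136 1236.90685391]
top 46.48303889667035 316.1842953799714 206.23026929657232 [[-0.0172109  -0.9998352  -0.00577612]
 [-0.99758509  0.01756038 -0.06719835]
 [ 0.0672887   0.00460563 -0.99772292]] [ 66.74964902 562.35096532 948.56370688]
```

View pics/scene0.png

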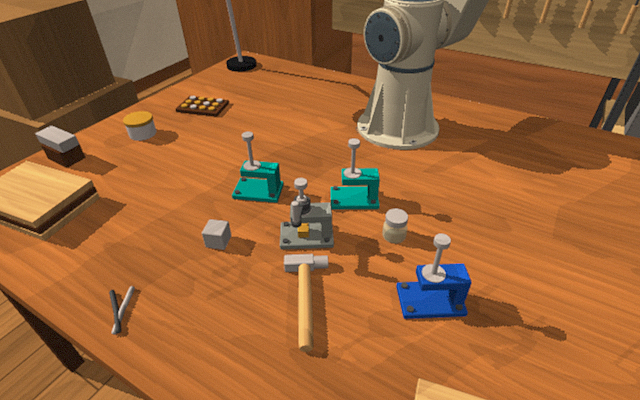

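View pics/top0.png

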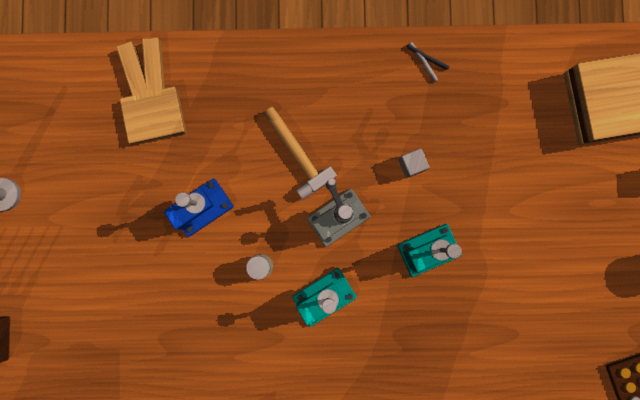

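Scene image: the grey jig is at (306,225), with its rod head at (300,185) and the gauge at (302,230). Similar stands are teal at (258,180) and (355,185), and blue at (435,285). Top image: the grey jig is at (340,216), with its head at (345,212) and the handle near (332,184). The hammer head is at (318,183), close to the handle. I choose the grey one and check it with a close crop.

```bash
cat > h.py <<'E'
import numpy as np
def cam(f):
    F=200/np.tan(np.radians(float(f["vertical_fov"])/2)); return F,float(f["cx"]),float(f["cy"]),f["R"],f["t"]
def ray(f,p):
    F,cx,cy,R,t=cam(f); d=R.T@np.array([(p[0]-cx)/F,(p[1]-cy)/F,1]); return -R.T@t,d/np.linalg.norm(d)
def onplane(f,p,z):
    o,d=ray(f,p); return o+d*(z-o[2])/d[2]
def cross(f,p,g,q):
    o,d=ray(f,p);a,b=ray(g,q)
    s=np.linalg.lstsq(np.c_[d,-b],a-o,rcond=None)[0]; P=o+s[0]*d;Q=a+s[1]*b
    return (P+Q)/2,np.linalg.norm(P-Q)
def proj(f,X):
    F,cx,cy,R,t=cam(f); c=R@np.array(X)+t; return np.array([cx+F*c[0]/c[2],cy+F*c[1]/c[2]])
E
python3 - <<'E'
import cv2,numpy as np
s=np.load("scene0.npz")["img"][165:265,260:350];t=np.load("top0.npz")["img"][155:255,290:380]
cv2.imwrite("pics/crop1.png",cv2.resize(np.hstack([s,t]),None,fx=4.4,fy=4.4,interpolation=cv2.INTER_CUBIC)[:,:,::-1])
E
```

```text
(no output)
```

View pics/crop1.png

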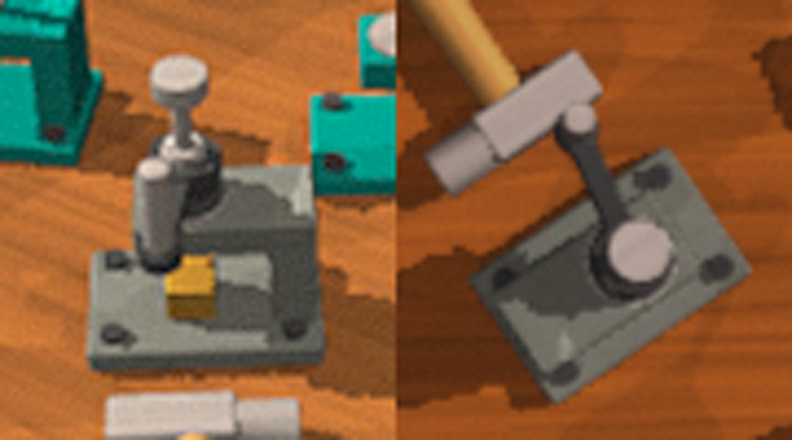

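The crop confirms the grey jig, with brass under the rod. Full-frame pixels: rod head is at scene (300.7,180.9) and top (345.5,211.4). Handle top is at scene (294.5,203) and top (331.8,181.8).

Run:
```python
import numpy as np
from h import *
S=np.load("scene0.npz");T=np.load("top0.npz")
h,e=cross(S,(300.7,180.9),T,(345.5,211.4));print("head",h,e)
k,e=cross(S,(294.5,203),T,(331.8,181.8));print("handle top",k,e)
d=k-h;print("r",np.hypot(*d[:2]),"lever yaw",np.arctan2(d[1],d[0]), "yaw-handle range to base",np.hypot(*k[:2]))
# gauge in scene: crop top-face centre (190,272)
print("gauge top",onplane(S,(260+190/4.4,165+274/4.4),34))
# decoy heads
for n,a,b in(("tealL",(248,136),(454,251)),("tealR",(354,145),(329,301)),("blue",(442,241),(184,201))):print(n,*cross(S,a,T,b))
# base corners top crop
for c in((665,150),(752,270),(558,402),(472,283)):print(onplane(T,(290+(c[0]-396)/4.4,155+c[1]/4.4),14))
```

```text
head [544.03592612   4.35177355 153.96466122] 0.4764635890484614
handle top [598.84089437  26.86272454 147.56610738] 1.2091219682426362
r 59.24801650216929 lever yaw 0.3897361683307561 yaw-handle range to base 599.4430938278463
gauge top [548.75512986   8.01756601  34.        ]
tealL [ 470.44347342 -184.55910472  159.91300681] 0.8432029183233125
tealR [386.49528075  38.23969248 159.87010034] 3.3967313583350704
blue [567.58394517 291.93137119 157.66105762] 0.0009985214164415263
[598.43573201 -16.79357567  14.        ]
[540.59779103 -56.71308997  14.        ]
[479.86831188  36.33405948  14.        ]
[536.7510781   76.02536015  14.        ]
```

Cross-checks: r = 59.2 mm (should be 60), and the head at 154 mm puts the foot 14 mm above the gauge. Both agree with the description. Moving over the rod head with fingers shut.

Call:
step_arm --motion '[{"claw": 0,"delta_pos": [-21.3,-18.3,0],"turn": 0},{"claw": 0,"delta_pos": [-21.3,-18.3,0],"turn": 0},{"claw": 0,"delta_pos": [-21.3,-18.3,0],"turn": 0},{"claw": 0,"delta_pos": [-21.3,-18.3,0],"turn": 0},{"claw": 0,"delta_pos": [-21.3,-18.3,0],"turn": 0},{"claw": 0,"delta_pos": [-21.3,-18.3,0],"turn": 0},{"claw": 0,"delta_pos": [-21.3,-18.3,0],"turn": 0},{"claw": 0,"delta_pos": [-21.3,-18.3,0],"turn": 0}]' --force 60

```text
clock: 0.77
eef_pos: [320.5, 393.0, 239.0]
tcp_rot: [-3.141, -0.0, 2.802]
contact_force: [0.4, -0.2, 0.3]
opening: -0.005
grasp_force: 0.0
```

Call:
step_arm --motion '[{"claw": 0,"delta_pos": [-21.3,-18.3,0],"turn": 0},{"claw": 0,"delta_pos": [-21.3,-18.3,0],"turn": 0},{"claw": 0,"delta_pos": [-21.3,-18.3,0],"turn": 0},{"claw": 0,"delta_pos": [-21.3,-18.3,0],"turn": 0},{"claw": 0,"delta_pos": [-21.3,-18.3,0],"turn": 0},{"claw": 0,"delta_pos": [-21.3,-18.3,0],"turn": 0},{"claw": 0,"delta_pos": [-21.3,-18.3,0],"turn": 0},{"claw": 0,"delta_pos": [-21.3,-18.3,0],"turn": 0}]'

```text
clock: 1.43
eef_pos: [432.3, 198.2, 239.2]
tcp_rot: [-3.141, -0.0, 2.802]
contact_force: [0.9, 1.4, 0.2]
opening: -0.001
grasp_force: 0.0
```

Call:
step_arm --motion '[{"claw": 0,"delta_pos": [-21.3,-18.3,0],"turn": 0},{"claw": 0,"delta_pos": [-21.3,-18.3,0],"turn": 0},{"claw": 0,"delta_pos": [-21.3,-18.3,0],"turn": 0},{"claw": 0,"delta_pos": [-21.3,-18.3,0],"turn": 0},{"claw": 0,"delta_pos": [-21.3,-18.3,0],"turn": 0},{"claw": 0,"delta_pos": [-21.3,-18.3,0],"turn": 0},{"claw": 0,"delta_pos": [-21.3,-18.3,0],"turn": 0},{"claw": 0,"delta_pos": [-21.3,-18.3,0],"turn": 0}]'

```text
clock: 2.1
eef_pos: [544.2, 3.4, 239.0]
tcp_rot: [-3.141, -0.001, 2.802]
contact_force: [0.6, 0.5, 0.4]
opening: -0.002
grasp_force: 0.0
```

Call:
step_arm --motion '[{"claw": 0,"delta_pos": [0,0,0],"turn": -0.12},{"claw": 0,"delta_pos": [0,0,0],"turn": -0.12},{"claw": 0,"delta_pos": [0,0,0],"turn": -0.12},{"claw": 0,"delta_pos": [0,0,0],"turn": -0.12},{"claw": 0,"delta_pos": [0,0,0],"turn": -0.12},{"claw": 0,"delta_pos": [0,0,0],"turn": -0.12},{"claw": 0,"delta_pos": [0,0,0],"turn": -0.1},{"claw": 0,"delta_pos": [0,0,0],"turn": 0}]'

```text
clock: 2.77
eef_pos: [543.6, 4.8, 239.0]
tcp_rot: [3.141, -0.001, -2.657]
contact_force: [0.3, -0.2, -1.0]
opening: 0.001
grasp_force: 0.0
```

Run:
```python
from rig import *
import cv2,numpy as np
s=sense();print(s)
f=grab_frame("wrist");cv2.imwrite("pics/wrist1.png",f["img"][:,:,::-1]);np.savez("wrist1.npz",**f)
```

```text
{'clock': 2.7667, 'qpos': array([ 6.06161732e-03,  2.27605329e-01,  1.80778814e+00, -4.17746859e-05,
        1.10686478e+00, -2.04942998e+00]), 'qvel': array([ 0.00245845, -0.00178401,  0.00148203, -0.00072517, -0.00108536,
        0.19074529]), 'joint_efforts': array([-1.31888365e-02, -5.04054809e+01, -3.32540202e+01, -1.92051513e-03,
        1.17712763e-03, -1.90239877e+00]), 'eef_pos': array([543.64088981,   4.78290663, 238.97200261]), 'tcp_rot': array([ 3.14131926e+00, -6.07994437e-04, -2.65687860e+00]), 'contact_force': array([ 0.2834207 , -0.15040222, -1.00778912]), 'wrist_torque': array([-0.0159244 , -0.0508434 ,  0.00098509]), 'grasp_force': 0.0, 'opening': 0.0010781159664449778}
```

View pics/wrist1.png

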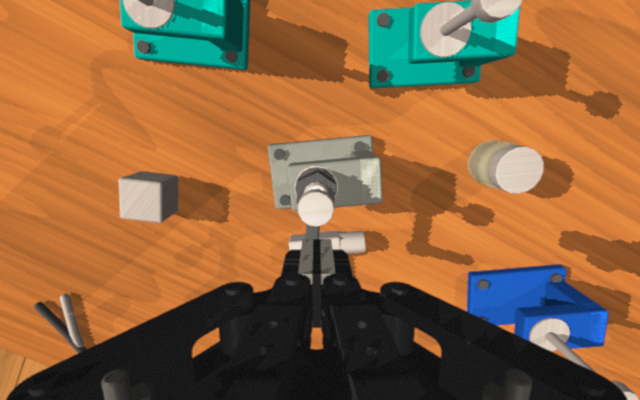

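The wrist view shows the rod head at (316,209), the lever running down to (316,250) under the fingers, and the fingertips at (316,255). I'll measure the head against its plane at 154 mm.

Run:
```python
from h import *
W=np.load("wrist1.npz");S=np.load("scene0.npz");T=np.load("top0.npz")
print(onplane(W,(316,209),154),cross(W,(316,209),S,(300.7,180.9)),cross(W,(316,209),T,(345.5,211.4)))
g=np.hypot(*(proj(W,[544,4,154])-proj(W,[557,4,154])));print(proj(W,[544,4,154]),"13mm=",g)
i=np.float32(W["img"][185:235,290:345]);m=(i.min(2)>150);import cv2
n,l,st,c=cv2.connectedComponentsWithStats(m.astype('uint8'));print(st,c+[290,185])
```

```text
[542.18092024   4.78451582 154.        ] (array([542.72925689,   4.42933122, 153.11957382]), np.float64(1.1437341634760556)) (array([543.7241541 ,   4.60875911, 150.52905387]), np.float64(1.8146712356888215))
[313.80095547 210.70329647] 13mm= 17.69866049364893
[[   0    0   55   50 1692]
 [   4    0    2    9   12]
 [  14    0   21    8   91]
 [   7    7   36   34  954]
 [   2   21    1    1    1]] [[318.5141844  211.31973995]
 [294.33333333 189.08333333]
 [313.45054945 187.7032967 ]
 [314.96436059 208.61215933]
 [292.         206.        ]]
```

Call:
step_arm --motion '[{"claw": 0,"delta_pos": [0,0,18],"turn": 0},{"claw": 0,"delta_pos": [0,0,18],"turn": 0},{"claw": 0,"delta_pos": [0,0,15],"turn": 0},{"claw": 0,"delta_pos": [0,0,10],"turn": 0},{"claw": 0,"delta_pos": [0,0,5],"turn": 0},{"claw": 0,"delta_pos": [0,0,0],"turn": 0}]'

```text
clock: 3.32
eef_pos: [543.3, 4.8, 172.3]
tcp_rot: [3.141, -0.002, -2.663]
contact_force: [0.2, -0.4, 0.6]
opening: 0.0
grasp_force: 0.0
```

Call:
step_arm --motion '[{"claw": 0,"delta_pos": [0,0,2],"turn": 0},{"claw": 0,"delta_pos": [0,0,2],"turn": 0},{"claw": 0,"delta_pos": [0,0,2],"turn": 0},{"claw": 0,"delta_pos": [0,0,2],"turn": 0},{"claw": 0,"delta_pos": [0,0,2],"turn": 0},{"claw": 0,"delta_pos": [0,0,2],"turn": 0},{"claw": 0,"delta_pos": [0,0,2],"turn": 0},{"claw": 0,"delta_pos": [0,0,0],"turn": 0}]'

```text
clock: 3.98
eef_pos: [544.0, 4.8, 159.1]
tcp_rot: [-3.142, 0.0, -2.661]
contact_force: [-0.2, 0.0, 0.7]
opening: 0.005
grasp_force: 0.0
```

Call:
step_arm --motion '[{"claw": 0,"delta_pos": [0,0,1],"turn": 0},{"claw": 0,"delta_pos": [0,0,1],"turn": 0},{"claw": 0,"delta_pos": [0,0,1],"turn": 0},{"claw": 0,"delta_pos": [0,0,1],"turn": 0},{"claw": 0,"delta_pos": [0,0,0],"turn": 0}]'

```text
clock: 4.4
eef_pos: [543.9, 4.8, 155.1]
tcp_rot: [-3.142, 0.0, -2.661]
contact_force: [-0.2, 0.4, 0.0]
opening: 0.002
grasp_force: 0.3
```

Run:
```python
from rig import *
import cv2,numpy as np
f=grab_frame("scene");np.savez("scene2.npz",**f);g=grab_frame("wrist")
a=cv2.resize(f["img"][140:260,255:355],(400,480),interpolation=cv2.INTER_CUBIC);b=cv2.resize(g["img"][150:300,250:375],(400,480))
cv2.imwrite("pics/c2.png",np.hstack([a,b])[:,:,::-1]);print(sense()["contact_force"])
```

```text
[-0.0436937   0.60598354 -0.36473071]
```

View pics/c2.png

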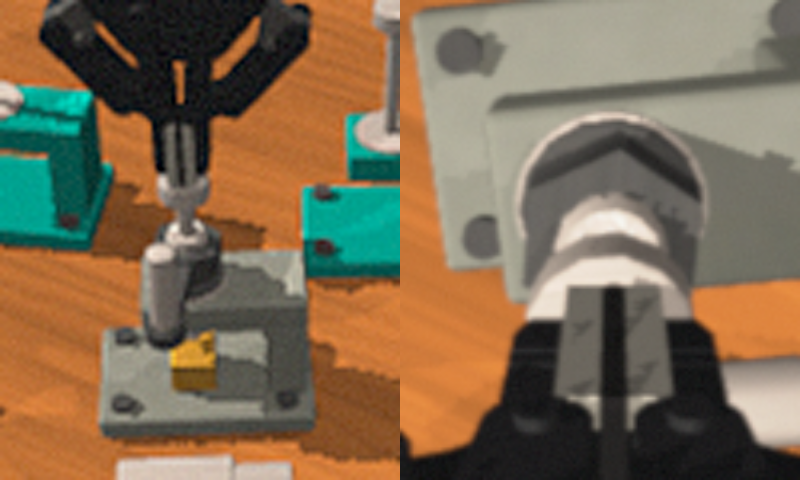

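The left half shows the tips centred on the rod head at (182,180), touching or just above it. I'll continue gently.

Call:
step_arm --motion '[{"claw": 0,"delta_pos": [0,0,1],"turn": 0},{"claw": 0,"delta_pos": [0,0,1],"turn": 0}]'

```text
clock: 4.67
eef_pos: [543.9, 4.8, 153.3]
tcp_rot: [-3.142, 0.0, -2.661]
contact_force: [0.3, -1.0, 2.3]
opening: 0.001
grasp_force: 1.5
```

Call:
step_arm --motion '[{"claw": 0,"delta_pos": [0,0,1],"turn": 0},{"claw": 0,"delta_pos": [0,0,1],"turn": 0}]'

```text
clock: 4.83
eef_pos: [543.9, 4.8, 151.2]
tcp_rot: [-3.142, 0.0, -2.661]
contact_force: [-0.1, -0.2, 2.9]
opening: 0.002
grasp_force: 1.5
```

Call:
step_arm --motion '[{"claw": 0,"delta_pos": [0,0,1],"turn": 0},{"claw": 0,"delta_pos": [0,0,1],"turn": 0}]'

```text
clock: 5.0
eef_pos: [543.9, 4.8, 149.2]
tcp_rot: [-3.142, 0.0, -2.661]
contact_force: [-0.4, 0.0, 2.5]
opening: -0.002
grasp_force: 1.5
```

Call:
step_arm --motion '[{"claw": 0,"delta_pos": [0,0,0.7],"turn": 0}]'

```text
clock: 5.08
eef_pos: [543.9, 4.8, 148.5]
tcp_rot: [-3.142, -0.0, -2.661]
contact_force: [0.5, 0.3, 2.6]
opening: -0.003
grasp_force: 1.4
```

Call:
step_arm --motion '[{"claw": 0,"delta_pos": [0,0,0.5],"turn": 0}]'

```text
clock: 5.17
eef_pos: [543.9, 4.8, 148.0]
tcp_rot: [-3.142, 0.0, -2.661]
contact_force: [-0.3, -0.2, 7.1]
opening: 0.002
grasp_force: 3.7
```

Call:
step_arm --motion '[{"claw": 0,"delta_pos": [0,0,0.2],"turn": 0},{"claw": 0,"delta_pos": [0,0,0],"turn": 0},{"claw": 0,"delta_pos": [0,0,0],"turn": 0},{"claw": 0,"delta_pos": [0,0,0],"turn": 0}]'

```text
clock: 5.5
eef_pos: [543.9, 4.8, 148.0]
tcp_rot: [-3.142, 0.0, -2.661]
contact_force: [-1.1, -0.1, 5.0]
opening: -0.0
grasp_force: 2.6
```

The rod stalled at head height 140 mm, as expected, so the foot is on the gauge. Next I lift off and move out over the handle.

Call:
step_arm --motion '[{"claw": 0,"delta_pos": [0,0,-4],"turn": 0},{"claw": 0,"delta_pos": [0,0,-18],"turn": 0},{"claw": 0,"delta_pos": [0,0,-20],"turn": 0.096},{"claw": 45,"delta_pos": [-20,0,0],"turn": 0},{"claw": 45,"delta_pos": [-20,0,0],"turn": 0},{"claw": 45,"delta_pos": [-20,0,0],"turn": 0},{"claw": 45,"delta_pos": [0,0,0],"turn": 0},{"claw": 45,"delta_pos": [0,0,0],"turn": 0}]'

```text
clock: 6.17
eef_pos: [599.7, 27.6, 189.4]
tcp_rot: [3.141, -0.001, -2.757]
contact_force: [0.7, -0.8, 1.3]
opening: 0.527
grasp_force: 0.0
```

Run:
```python
from rig import *
import cv2,numpy as np
from h import *
f=grab_frame("scene");t=grab_frame("top");g=grab_frame("wrist");np.savez("wrist3.npz",**g)
a=cv2.resize(f["img"][140:260,255:355],(400,480),interpolation=cv2.INTER_CUBIC);b=cv2.resize(g["img"][200:350,250:375],(400,480))
cv2.imwrite("pics/c3.png",np.hstack([a,b])[:,:,::-1]);s=sense();print(s["contact_force"],s["eef_pos"],s["tcp_rot"],s["qpos"][5])
print("expected head px",proj(f,[544,4.6,140]),"handle px scene",proj(f,[599.3,27,147]),"wrist",proj(g,[599.3,27,147]))
```

```text
[-0.00844724 -0.29389237  0.61210568] [598.49538232  27.04038759 189.47326442] [ 3.14121707e+00 -1.34179964e-03 -2.75745637e+00] -1.9121770651056105
expected head px [300.99065112 186.54164632] handle px scene [294.76743533 203.41220441] wrist [314.04590005 233.26614226]
```

View pics/c3.png

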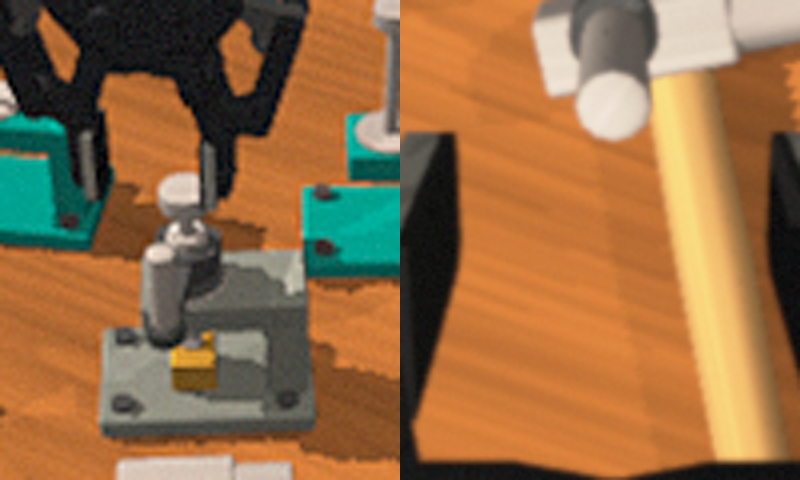

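The handle top is seen at wrist (316.6,232.8) and was predicted at (314,233.3), so it lies between the open fingers. The rod foot shows on the brass block at crop (192,342). I descend and close to a loose cage.

Call:
step_arm --motion '[{"claw": 45,"delta_pos": [0,0,15],"turn": 0},{"claw": 45,"delta_pos": [0,0,18],"turn": 0},{"claw": 45,"delta_pos": [0,0,18],"turn": 0},{"claw": 45,"delta_pos": [0,0,10],"turn": 0},{"claw": 45,"delta_pos": [0,0,5],"turn": 0},{"claw": 18,"delta_pos": [0,0,0],"turn": 0},{"claw": 18,"delta_pos": [0,0,0],"turn": 0},{"claw": 18,"delta_pos": [0,0,0],"turn": 0}]'

```text
clock: 6.98
eef_pos: [600.1, 27.3, 124.8]
tcp_rot: [-3.141, 0.001, -2.757]
contact_force: [0.1, -1.0, 0.8]
opening: 0.211
grasp_force: 0.0
```

Call:
step_arm --motion '[{"claw": 18,"delta_pos": [0.2,-3.6,0],"turn": 0.06},{"claw": 18,"delta_pos": [0.2,-3.6,0],"turn": 0.06},{"claw": 18,"delta_pos": [0.2,-3.6,0],"turn": 0.06},{"claw": 18,"delta_pos": [0.2,-3.6,0],"turn": 0.06}]'

```text
clock: 7.32
eef_pos: [603.5, 14.1, 124.9]
tcp_rot: [3.14, 0.002, -3.001]
contact_force: [0.9, 5.7, -1.7]
opening: 0.211
grasp_force: 2.6
```

Call:
step_arm --motion '[{"claw": 18,"delta_pos": [0.43,-7.18,0.1],"turn": 0.12},{"claw": 18,"delta_pos": [0.43,-7.18,0.1],"turn": 0.12},{"claw": 18,"delta_pos": [0.43,-7.18,0.1],"turn": 0.12},{"claw": 18,"delta_pos": [0.43,-7.18,0.1],"turn": 0.12},{"claw": 18,"delta_pos": [0.43,-7.18,0.1],"turn": 0.12},{"claw": 18,"delta_pos": [0.43,-7.18,0.1],"turn": 0.12},{"claw": 18,"delta_pos": [0.43,-7.18,0.1],"turn": 0.12},{"claw": 18,"delta_pos": [0.43,-7.18,0.1],"turn": 0.12}]'

```text
clock: 7.98
eef_pos: [586.6, -38.9, 124.3]
tcp_rot: [3.138, 0.003, 2.32]
contact_force: [4.5, 2.3, -4.1]
opening: 0.211
grasp_force: 2.7
```

```bash
cat > st.py <<'E'
from rig import *
import numpy as np
s=sense();p=s["eef_pos"][:2]-[543.7,4.6];y=s["tcp_rot"][2];F=s["contact_force"]
d=lambda a:(a+np.pi)%(2*np.pi)-np.pi
print("r",np.hypot(*p),"pos ang",np.arctan2(p[1],p[0]),"skew",d(y-np.arctan2(p[1],p[0])-np.pi),"turned",(0.385-np.arctan2(p[1],p[0]))%(2*np.pi))
print("F toolx,y",F[0]*np.cos(y)+F[1]*np.sin(y),F[0]*np.sin(y)-F[1]*np.cos(y),"Fz",F[2],"q6",s["qpos"][5],"z",s["eef_pos"][2])
E
python3 st.py
```

```text
r 61.08722882038117 pos ang -0.792513321581498 skew -0.029385570813210915 turned 1.1775133215814981
F toolx,y -1.4212177168739542 4.8669317332289275 Fz -4.132043835938546 q6 -0.8187020157973675 z 124.30507838177508
```

Call:
step_arm --motion '[{"claw": 18,"delta_pos": [0.43,-7.18,0.1],"turn": 0.12},{"claw": 18,"delta_pos": [0.43,-7.18,0.1],"turn": 0.12},{"claw": 18,"delta_pos": [0.43,-7.18,0.1],"turn": 0.12},{"claw": 18,"delta_pos": [0.43,-7.18,0.1],"turn": 0.12},{"claw": 18,"delta_pos": [0.43,-7.18,0.1],"turn": 0.12},{"claw": 18,"delta_pos": [0.43,-7.18,0.1],"turn": 0.12},{"claw": 18,"delta_pos": [0.43,-7.18,0.1],"turn": 0.12},{"claw": 18,"delta_pos": [0.43,-7.18,0.1],"turn": 0.12}]'

```text
clock: 8.65
eef_pos: [533.8, -55.1, 124.0]
tcp_rot: [3.135, 0.0, 1.36]
contact_force: [4.6, -5.5, -0.8]
opening: 0.205
grasp_force: 3.0
```

```bash
python3 st.py
```

```text
r 60.532891054849955 pos ang -1.735529081314978 skew -0.04607483166615234 turned 2.120529081314978
F toolx,y -4.417951104899398 5.696584959190735 Fz -0.8027348926931613 q6 0.10672496547842168 z 123.96320021945638
```

Call:
step_arm --motion '[{"claw": 18,"delta_pos": [0.43,-7.18,0.1],"turn": 0.12},{"claw": 18,"delta_pos": [0.43,-7.18,0.1],"turn": 0.12},{"claw": 18,"delta_pos": [0.43,-7.18,0.1],"turn": 0.12},{"claw": 18,"delta_pos": [0.43,-7.18,0.1],"turn": 0.12},{"claw": 18,"delta_pos": [0.43,-7.18,0.1],"turn": 0.12},{"claw": 18,"delta_pos": [0.43,-7.18,0.1],"turn": 0.12},{"claw": 18,"delta_pos": [0.43,-7.18,0.1],"turn": 0.12},{"claw": 18,"delta_pos": [0.43,-7.18,0.1],"turn": 0.12}]'

```text
clock: 9.32
eef_pos: [489.2, -19.8, 122.8]
tcp_rot: [3.139, -0.002, 0.4]
contact_force: [-0.3, -6.4, 2.7]
opening: 0.212
grasp_force: 2.7
```

```bash
python3 st.py
```

```text
r 59.68145394794227 pos ang -2.720420845506236 skew -0.02099052407245372 turned 3.105420845506236
F toolx,y -2.7745833848640995 5.816882102593072 Fz 2.691107251773538 q6 1.1295316615837019 z 122.78581540033353
```

Call:
step_arm --motion '[{"claw": 18,"delta_pos": [0.08,-3.0,0.04],"turn": 0.05},{"claw": 18,"delta_pos": [0.08,-3.0,0.04],"turn": 0.05},{"claw": 18,"delta_pos": [0.08,-3.0,0.04],"turn": 0.05},{"claw": 18,"delta_pos": [0.08,-3.0,0.04],"turn": 0.05},{"claw": 18,"delta_pos": [0.08,-3.0,0.04],"turn": 0.05},{"claw": 18,"delta_pos": [0.08,-3.0,0.04],"turn": 0.05}]'

```text
clock: 9.82
eef_pos: [484.5, -2.3, 122.5]
tcp_rot: [3.14, -0.002, 0.104]
contact_force: [-2.0, -5.5, 3.5]
opening: 0.21
grasp_force: 2.7
```

```bash
python3 st.py
```

```text
r 59.58110372885903 pos ang -3.0257297895256428 skew -0.01200537216244335 turned 3.410729789525643
F toolx,y -2.51832990456886 5.280699183719571 Fz 3.48440583506381 q6 1.461267682284767 z 122.45533753798424
```

Call:
step_arm --motion '[{"claw": 18,"delta_pos": [0.08,-3.0,0.04],"turn": 0.05},{"claw": 18,"delta_pos": [0.08,-3.0,0.04],"turn": 0.05},{"claw": 18,"delta_pos": [0.08,-3.0,0.04],"turn": 0.05},{"claw": 18,"delta_pos": [0.08,-3.0,0.04],"turn": 0.05}]'

```text
clock: 10.15
eef_pos: [484.4, 9.8, 122.2]
tcp_rot: [3.141, -0.001, -0.096]
contact_force: [-1.6, -4.9, 3.2]
opening: 0.214
grasp_force: 2.6
```

```bash
python3 st.py
```

```text
r 59.5581100677537 pos ang 3.0545038067533983 skew -0.009130628699376864 turned 3.613681500426188
F toolx,y -1.1182539813395471 5.004060686037368 Fz 3.226678509522792 q6 1.6860653007733304 z 122.2478694875688
```

Call:
step_arm --motion '[{"claw": 18,"delta_pos": [0.08,-3.0,0.04],"turn": 0.05},{"claw": 18,"delta_pos": [0.08,-3.0,0.04],"turn": 0.05},{"claw": 18,"delta_pos": [0.08,-3.0,0.04],"turn": 0.05},{"claw": 18,"delta_pos": [0.08,-3.0,0.04],"turn": 0.05}]'

```text
clock: 10.48
eef_pos: [486.7, 21.5, 122.1]
tcp_rot: [3.141, -0.002, -0.296]
contact_force: [-1.7, -6.4, 3.4]
opening: 0.208
grasp_force: 3.3
```

```bash
python3 st.py
```

```text
r 59.452911259927376 pos ang 2.8536523328190766 skew -0.0081847736635412 turned 3.8145329743605094
F toolx,y 0.21009875702249126 6.665208397902437 Fz 3.442070064609722 q6 1.910121686835297 z 122.10957827346428
```

Call:
step_arm --motion '[{"claw": 18,"delta_pos": [0.08,-3.0,0.0],"turn": 0.05},{"claw": 18,"delta_pos": [0.08,-3.0,0.0],"turn": 0.05}]'

```text
clock: 10.65
eef_pos: [488.6, 26.9, 122.0]
tcp_rot: [3.141, -0.002, -0.396]
contact_force: [-1.9, -7.3, 3.7]
opening: 0.211
grasp_force: 4.0
```

```bash
python3 st.py
```

```text
r 59.39865670827506 pos ang 2.7565987107636745 skew -0.010964175341858784 turned 3.911586596415912
F toolx,y 1.0733253187151885 7.492680947504821 Fz 3.6893468273156227 q6 2.0214267126212895 z 122.04420804378853
```

Call:
step_arm --motion '[{"claw": 18,"delta_pos": [0.08,-3.0,0.0],"turn": 0.05},{"claw": 18,"delta_pos": [0.08,-3.0,0.0],"turn": 0.05}]'

```text
clock: 10.82
eef_pos: [491.1, 32.1, 122.0]
tcp_rot: [3.14, -0.002, -0.496]
contact_force: [-2.5, -9.2, 2.4]
opening: 0.214
grasp_force: 4.9
```

```bash
python3 st.py
```

```text
r 59.35064287081022 pos ang 2.6601540311449194 skew -0.014272424137836026 turned 4.008031276034667
F toolx,y 2.2260475169184435 9.275520073138704 Fz 2.3619736507768607 q6 2.132111200210825 z 121.9775313853058
```

Call:
step_arm --motion '[{"claw": 18,"delta_pos": [0.08,-3.0,0.0],"turn": 0.05},{"claw": 18,"delta_pos": [0.08,-3.0,0.0],"turn": 0.05}]'

```text
clock: 10.98
eef_pos: [494.0, 36.9, 121.9]
tcp_rot: [3.14, -0.002, -0.595]
contact_force: [-2.0, -11.7, 4.2]
opening: 0.209
grasp_force: 5.7
```

```bash
python3 st.py
```

```text
r 59.29379703994376 pos ang 2.565172100533842 skew -0.019064358782292956 turned 4.103013206645744
F toolx,y 4.863428792378669 10.799203941661705 Fz 4.208126704893447 q6 2.2419843948503346 z 121.9090470577735
```

Call:
step_arm --motion '[{"claw": 18,"delta_pos": [0.0,-3.0,0.0],"turn": 0.05},{"claw": 18,"delta_pos": [0.0,-3.0,0.0],"turn": 0.05}]'

```text
clock: 11.15
eef_pos: [497.3, 41.4, 121.8]
tcp_rot: [3.139, -0.002, -0.695]
contact_force: [-2.9, -14.3, 3.4]
opening: 0.212
grasp_force: 6.4
```

```bash
python3 st.py
```

```text
r 59.25244106333939 pos ang 2.470468254170961 skew -0.024105123132136974 turned 4.197717053008625
F toolx,y 6.944319826651649 12.815712054933154 Fz 3.368657420275025 q6 2.351144959319103 z 121.80846974990797
```

Call:
step_arm --motion '[{"claw": 18,"delta_pos": [0.5,-3.0,0.0],"turn": 0.05},{"claw": 18,"delta_pos": [0,-0.5,0.0],"turn": 0},{"claw": 18,"delta_pos": [0,0,0.0],"turn": 0},{"claw": 18,"delta_pos": [0,0,0.0],"turn": 0}]'

```text
clock: 11.48
eef_pos: [499.3, 43.8, 121.7]
tcp_rot: [3.139, -0.001, -0.743]
contact_force: [-4.5, -12.9, 4.2]
opening: 0.213
grasp_force: 6.1
```

```bash
python3 st.py
```

```text
r 59.17978550605054 pos ang 2.4184323578681783 skew -0.01984518999769147 turned 4.249752949311408
F toolx,y 5.384396876130638 12.535499381138298 Fz 4.188292303288205 q6 2.4027647005365935 z 121.72397206172317
```

Tangential force is about 13 N and the vector total about 14 N, so the nut is locked. I release and lift clear.

Call:
step_arm --motion '[{"claw": 45,"delta_pos": [0,1,0],"turn": 0},{"claw": 45,"delta_pos": [0,1,0],"turn": 0},{"claw": 45,"delta_pos": [0,0,0],"turn": 0},{"claw": 45,"delta_pos": [0,0,-10],"turn": 0},{"claw": 45,"delta_pos": [0,0,-20],"turn": 0},{"claw": 45,"delta_pos": [0,0,-25],"turn": 0},{"claw": 45,"delta_pos": [0,0,-25],"turn": 0},{"claw": 45,"delta_pos": [0,0,0],"turn": 0}]'

```text
clock: 12.15
eef_pos: [501.7, 44.6, 206.3]
tcp_rot: [-3.136, -0.005, -0.744]
contact_force: [0.8, -0.4, 1.1]
opening: 0.529
grasp_force: 0.0
```

```bash
python3 st.py
python3 - <<'E'
from rig import *
import cv2,numpy as np
f=grab_frame("scene");t=grab_frame("top")
a=cv2.resize(f["img"][140:260,255:355],(400,480),interpolation=cv2.INTER_CUBIC);b=cv2.resize(t["img"][140:260,290:390],(400,480))
cv2.imwrite("pics/c4.png",np.hstack([a,b])[:,:,::-1])
E
```

```text
r 58.005644711373506 pos ang 2.381492338243391 skew 0.01605381075532719 turned 4.286692968936196
F toolx,y 0.8339047120464294 -0.2659416479030137 Fz 1.1426602771554908 q6 2.40014521082767 z 206.2866200344053
```

View pics/c4.png

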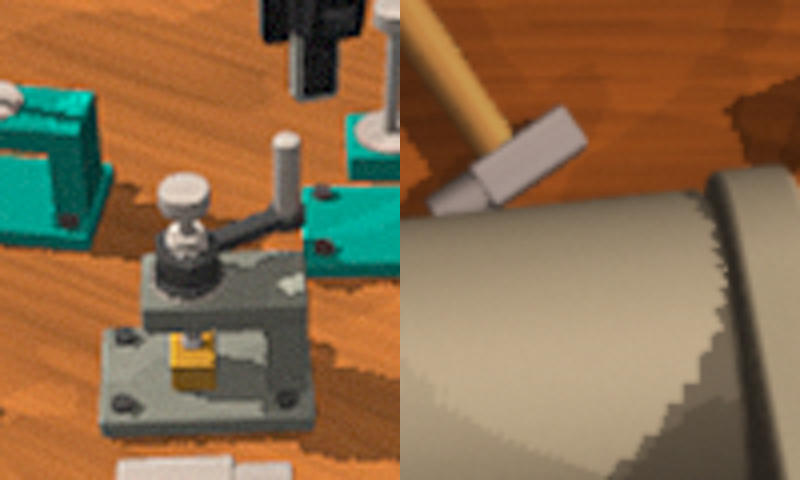

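The handle stands free at scene crop (287,140), full-frame (326.7,175). The foot rests on the brass block and the hammer hasn't moved. I'll check the lever angle, then hand in.

Run:
```python
from rig import *
from h import *
f=grab_frame("scene");k=onplane(f,(326.7,175),143.8);p=k[:2]-[543.7,4.6]
a=(0.385-np.arctan2(p[1],p[0]))%(2*np.pi);print(k,np.hypot(*p),a)
if a>4.12: print(sign_off())
```

```text
[490.213818    32.03870553 143.8       ] 60.113677529882345 4.000590447215927
```

The lever is 0.2 rad behind the tool. That matches the finger compliance: the force climbed at about half the stated rate per tool angle. The 13 N measured at the handle stands, and the handle angle of 4.0 rad fits 13–15 N. Handing in.

```bash
python3 -c "
from rig import *
print(sign_off())"
```

```text
the job is handed in; nothing more can be done
None
```

I've handed in the job, and sign-off returned no verdict. The rod's foot rests on the gauge block, the nut is locked at about 13 N at the handle (measured; the target was about 14 N), and the arm is clear of everything; the hammer looked unmoved, while the jar and steel block were not rechecked.

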